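# Make up a chisel kit and a plane kit

## Task

Make up two repair kits from the parts strewn on the bench. The chisel kit goes in the nearly square tray with three bays: lay the eight-sided handle in the long bay, the flat steel hoop in the wider small bay and the tall brass ferrule in the narrower small bay; the plane kit goes in the long tray with two bays: lay the wooden wedge flat in the longer bay and stand the turned knob in the shorter one. Every part rests on the floor of its bay, with hoop, ferrule and knob upright, and the round tin stays where it is.

Things in the scene. Friction and masses are not known exactly. Their poses are not given: they have to be found in the camera images.
- handle_mid (a point): Chisel handle of pale wood, lying on the bench: eight-sided, 30 mm across the flats, 130 mm long, its last 26 mm at +x tapering to a round 21 mm nose. The point is the middle of its length, on its axis, half-way up (15 mm above what it lies on). x runs along the handle; take it across y. 0.06 to 0.11 kg. Loose on the bench.
- hoop_mid (a point): Striking hoop: a flat plain steel ring, 42 mm outside, 30 mm inside, 14 mm high, lying flat. The point is on its axis, half-way up (7 mm). z is its axis. Loose on the bench.
- ferrule_mid (a point): Ferrule: a brass tube standing on end, 26 mm outside, 20 mm inside, 34 mm high. The point is on its axis, half-way up (17 mm). z is its axis. Loose on the bench.
- wedge_mid (a point): Wooden plane wedge of dark wood, lying flat: 110 mm long (x), 40 mm wide (y), 8 mm thick at the -x end rising to 20 mm at the +x end, 14 mm at the middle. The point is in the middle of its length and width, 7 mm above its flat underside. Take it across y. Loose on the bench.
- knob_mid (a point): Plane knob of turned mid-brown wood, standing on its foot: 55 mm high, foot 36 mm across, waist 24 mm, round head 40 mm across at its widest, which is a straight band 31 to 43 mm above the foot's underside. The point is on its axis half-way up (27.5 mm). z points up its axis. Loose on the bench.
- square_tray: Shallow fixed plywood tray, 180 mm (x) by 195 (y), 14 high; floor, walls and dividers 5 thick, dividers as high as the rim. Origin: centre of its underside. Left or right of the parts, turned up to 0.28 rad. Bays, inside size and centre in its frame (mm): long bay (handle) 170 by 90 at (0, 47.5); wider small bay (hoop) 100 by 90 at (-35, -47.5); narrower (ferrule) 65 by 90 at (52.5, -47.5).
- long_tray: Shallow fixed plywood tray, 245 mm (x) by 105 (y), 14 high; floor, walls and divider 5 thick, divider as high as the rim. Origin: centre of its underside. On the other side of the parts from the square tray, turned up to 0.28 rad. Bays, inside size and centre in its frame (mm): longer bay (wedge) 140 by 95 at (-47.5, 0); shorter (knob) 90 by 95 at (72.5, 0).
- tin_mid (a point): Round closed tin, steel with a grey lid, 55 mm across, 40 mm high, standing loose among the parts; not to be moved. The point is on its axis, half-way up.
Things that resemble listed ones, but are neither listed nor needed, are in the scene too. Of the things that look like the part that bears knob_mid, the middle-sized one is meant.

How it is judged:
By the outcome, as a careful person would: the job done as asked, in the order asked, and still so for the second after the job is handed in, with the robot touching nothing.
It also fails if it takes over 115 s, if anything falls off the work surface, if the arm or the gripper's body presses on something with over 40 N, if the wrist force passes 120 N, or if a joint passes its speed limit or range.

## Robot

A 6-joint arm with a two-finger parallel gripper is mounted at the origin on the work surface. World frame = base frame: x ahead of the robot, y to its left, z up, the work surface at z = 0. Lengths are in m, angles in rad, forces in N, time in s.
With the tool pointing down it reaches from about 0.375 to 0.975 m from the base axis. Payload 3.8 kg.
Tool frame: the origin (TCP) lies on the centre line of the jaws, within the pads' length; the fingertips stand 14 mm ahead of it and the grasp point (between the pads) lies 5 mm behind it (manip.tip_extent is the y of the fingertips in the tool frame, in m); y points along the fingers, x is the direction in which the jaws open and shut, and the axes are right-handed (so a half turn about y gives the same grasp; the last joint's range is limited). The gripper opens to 88 mm and grips with 3 to 60 N. Pads are 18 mm wide; open, the fingers measure 123 mm over their backs; the gripper's body (75 mm by 187 mm) begins 45 mm behind the grasp point.
Start: joints at [1.295, 0.264, 1.604, -0, 1.274, -0.037], TCP at [0.16, 0.656, 0.253] pointing down, gripper open.
Joint ranges: [-2.63, 2.63], [-0.94, 2.18], [0.31, 2.57], [-1.31, 4.45], [0, 2.66], [-2.55, 2.55]. Speed limits (rad/s): [2.57, 2.57, 3.14, 3.14, 3.14, 3.14].

## Interface

Orientations are given as a 3x3 rotation matrix whose columns are the frame's x, y, z axes.
In Python, from plant import manip gives the robot as it stands. The module is installed in compiled form; this text tells all that it offers.
- The arm moves only by the tool apply_moves, never from a script. Its argument "commands" is a list of rows, each a list of 5 numbers: the shift along the world's x, y, z in m, then the turn about the world's z in degrees, then the closure in counts, from 0 (fully open) to 255 (shut). In form: [[tx, ty, tz, twist, grip], ...]. A call has 1 to 12 rows; each row shifts and turns the pose as measured when the row begins; what a row does not reach is not made up. A row lasts 1/12 s, in which the tool goes at most 41.7 mm and 7.16 degrees, less where a joint would pass 70% of its speed; a pose out of reach is approached as far as the arm can. A call with a gripper value outside its range is refused whole. The fingers move at their own pace and stop on an object; "force" is the grip in N (left out, the last holds). Time passes only in rows, so rows that do not move let the fingers close. It gives the time, the measured TCP pose, the force and the opening at its end, in the units of the state.
- manip.read_state(): the state, without advancing time (a new reading comes with each control period).
- manip.snapshot(name): name is "scene" or "top" or "wrist"; returns the picture (384x512x3 uint8, blue, green, red); there is no depth.
- manip.calibration(name): a dict with "camera_matrix" (3x3 intrinsics, pixels), "dist_coeffs" ([k1, k2, p1, p2, k3] as OpenCV has them; the pictures are not rectified), "extrinsics" (4x4, takes a point from camera to world coordinates). Camera axes: x right, y up, looking along -z (the intrinsics and any distortion apply to the point x, -y, -z); pixel columns grow to the right and rows downward; lengths in m; the calibration is good to about 2 mm. A picture is of the moment at which its call begins: read the wrist's pose just before it. calibration takes no time and is no camera call; for the wrist camera it gives the pose at the moment of the call.
- manip.job_done(): hands the job in, once; it reports no verdict.
The state is a dict: "clock": time; "q": joint angles; "joint_velocities": joint speeds; "joint_torque": joint torques, N m; "tcp_pos": TCP position; "tcp_rot": TCP orientation; "force": force on the tool from outside, world axes, zero at the start; "wrist_torque": the same for the moment, N m; "finger_gap": finger opening in m.
Only numpy, scipy, OpenCV 4.12 (cv2) and the standard library are available. Lean on these libraries where they do the work, as an engineer would, in place of code of your own. Each camera call takes 0.05 s, during which the arm holds its last target. There are 200 camera calls.

## Working session

There is one attempt and no reset: what is moved stays moved. The work goes in short steps, Python scripts to look and compute and a tool call to move; the robot and the scene stay as the last step left them, time stands still between calls to the robot, and variables do not carry over. Pictures are saved under pics/ and viewed, about 12 in all and at most 16, crops included, and the job is handed in when it is done.

Besides the shell and the picture viewer there is one more tool, called after "Request:" in YAML: its name, and indented under it one key for each argument. apply_moves: Moves the arm, as the interface text tells. Its arguments: {"type":"object","properties":{"commands":{"type":"array"},"force":{"type":"number"}},"required":["commands"]}

```bash
mkdir -p pics; cat > h.py <<'E'
import numpy as np, cv2
from plant import manip
def snap(n,f):
    c=manip.calibration(n); im=np.array(manip.snapshot(n)); cv2.imwrite('pics/'+f,im); np.savez('pics/'+f+'.npz',K=c["camera_matrix"],d=c["dist_coeffs"],E=c["extrinsics"]); return im
def cal(f):
    z=np.load('pics/'+f+'.npz'); return np.array(z['K'],float),np.array(z['d'],float),np.array(z['E'],float)
def ray(f,uv,z):
    K,d,E=cal(f); p=cv2.undistortPoints(np.array(uv,float).reshape(-1,1,2),K,d)[:,0]
    v=np.c_[p[:,0],-p[:,1],-np.ones(len(p))]@E[:3,:3].T; o=E[:3,3]
    return o+v*((z-o[2])/v[:,2])[:,None]
def proj(f,P):
    K,d,E=cal(f); q=(np.atleast_2d(P)-E[:3,3])@E[:3,:3]; q=q*[1,-1,-1]
    return cv2.projectPoints(q,np.zeros(3),np.zeros(3),K,d)[0][:,0]
E
python3 - <<'E'
from h import *
s=manip.read_state(); print(s)
a=snap('scene','s0.png'); b=snap('top','t0.png')
for n in('s0.png','t0.png'): print(cal(n)[2].round(3), cal(n)[0].round(0)[0])
cv2.imwrite('pics/t0b.png',cv2.resize(b,(800,600),interpolation=cv2.INTER_CUBIC)); print(manip.tip_extent)
E
```

```text
{'clock': 0.0, 'q': array([ 1.29507507e+00,  2.64751354e-01,  1.60532861e+00, -3.52013045e-05,
        1.27368628e+00, -3.69007420e-02]), 'joint_velocities': array([-0.00072384,  0.0002585 ,  0.00014679, -0.00171035,  0.00173866,
       -0.00051048]), 'joint_torque': array([-3.62919573e-04, -5.02110529e+01, -3.56874669e+01,  7.25496607e-02,
        2.93832889e-02, -1.29403979e-04]), 'tcp_pos': array([0.15950992, 0.65520657, 0.25141368]), 'tcp_rot': array([[ 2.36546126e-01, -5.59351221e-04, -9.71620099e-01],
       [ 9.71617830e-01, -2.10064974e-03,  2.36546783e-01],
       [-2.17334624e-03, -9.99997637e-01,  4.65750615e-05]]), 'force': array([ 0.58868305, -0.46831715, -0.04821978]), 'wrist_torque': array([ 0.07061588, -0.03067182,  0.00858857]), 'finger_gap': 0.08819669719776461}
[[-0.571 -0.479  0.667  1.173]
 [ 0.821 -0.352  0.45   0.443]
 [ 0.019  0.805  0.594  0.659]
 [ 0.     0.     0.     1.   ]] [493.   0. 250.]
[[ 0.013  0.998 -0.062  0.459]
 [-1.     0.011 -0.027 -0.008]
 [-0.027  0.063  0.998  0.875]
 [ 0.     0.     0.     1.   ]] [382.   0. 251.]
0.014
```

View pics/t0b.png

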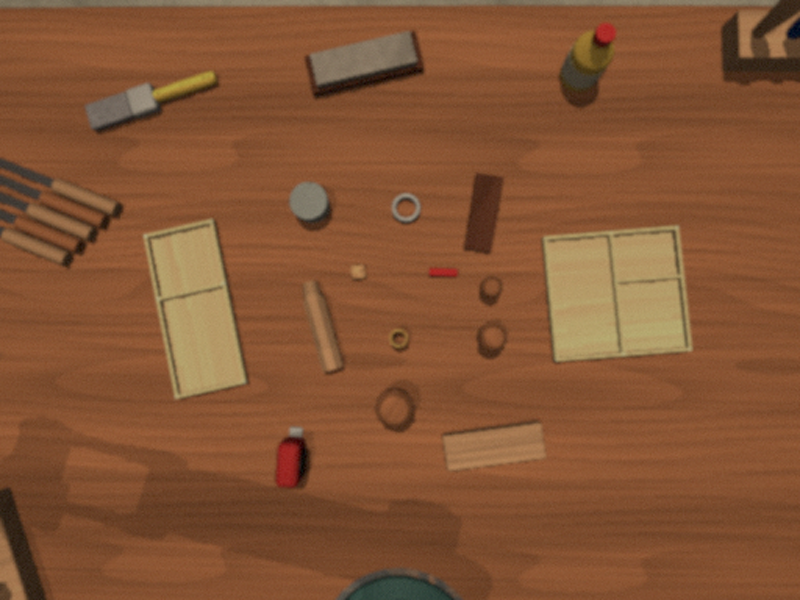

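View pics/s0.png

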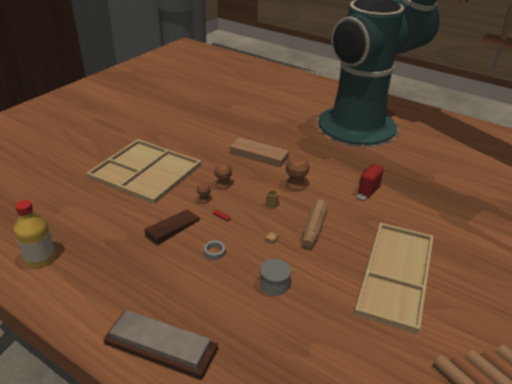

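The top view (800x600) shows the tin at (310,202), the hoop at (406,208) and the dark wedge at (484,213), with a pale decoy block at (494,445). The handle is at (323,326) and the ferrule at (399,339). Knobs: small (490,289), middle (491,338), large (396,408). The long tray is on the left at (195,308) and the square tray on the right at (617,294). The scene view agrees.

Possible mix-ups: the three knobs (I take the middle-sized, (491,338)), the dark wedge vs the pale block, and the handle vs the chisels at far left.

```bash
cat > seg.py <<'E'
from h import *
def blobs(f,amin=60,thr=16,med=101):
    im=cv2.imread('pics/'+f); lab=cv2.cvtColor(im,cv2.COLOR_BGR2LAB).astype(np.uint8)
    bg=cv2.medianBlur(lab,med); D=np.linalg.norm(lab.astype(float)-bg.astype(float),axis=2)
    m=cv2.morphologyEx((D>thr).astype(np.uint8),cv2.MORPH_OPEN,np.ones((2,2)))
    cs,_=cv2.findContours(m,cv2.RETR_EXTERNAL,cv2.CHAIN_APPROX_NONE)
    return im,m,[c for c in cs if cv2.contourArea(c)>amin]
E
python3 - <<'E'
from seg import *
im,m,cs=blobs('t0.png')
for c in cs:
    r=cv2.minAreaRect(c); u=np.array(r[0]); 
    if not(60<u[0]<460 and 90<u[1]<320): continue
    P=ray('t0.png',c.reshape(-1,2),0.014)
    R=cv2.minAreaRect((P[:,:2]*1000).astype(np.float32))
    print((u*1.5625).round(0),'world mm',np.round(R[0],1),np.round(R[1],1),round(R[2],1))
o=cv2.resize(im,None,fx=2.5,fy=2.5,interpolation=cv2.INTER_CUBIC)
for c in cs: cv2.drawContours(o,[(c*2.5+1).astype(int)],-1,(0,255,0),1)
cv2.imwrite('pics/t0c.png',o[300:720,200:1000])
E
```

```text
[100. 461.] world mm [261.  435.2] [92.4 20.5] 87.0
[295. 459.] world mm [269.7 152.5] [49.4 88. ] 86.5
[495. 447.] world mm [ 291.8 -132.6] [ 57.2 140.8] 9.7
[398. 407.] world mm [345.8   6.4] [60.1 72. ] 76.6
[493. 341.] world mm [ 441.9 -129.1] [53.6 42.6] 0.7
[327. 328.] world mm [456.9 110.8] [136.5  33.4] 15.6
[331. 316.] world mm [474.8 105. ] [103.2  12. ] 20.2
[491. 291.] world mm [ 512.4 -125.7] [32.8 43.2] 68.5
[445. 273.] world mm [537.8 -59. ] [13.6 42.9] 0.6
[617. 295.] world mm [ 509.9 -305.6] [184.7 204.2] 5.1
[198. 311.] world mm [481.4 299.6] [253.1 117.3] 13.5
[406. 209.] world mm [631.   -2.6] [46.1 41. ] 0.5
[313. 207.] world mm [633.6 133.8] [71.8 66.9] 0.5
[484. 214.] world mm [ 624.7 -115.6] [ 44.3 116.6] 80.9
```

View pics/t0c.png

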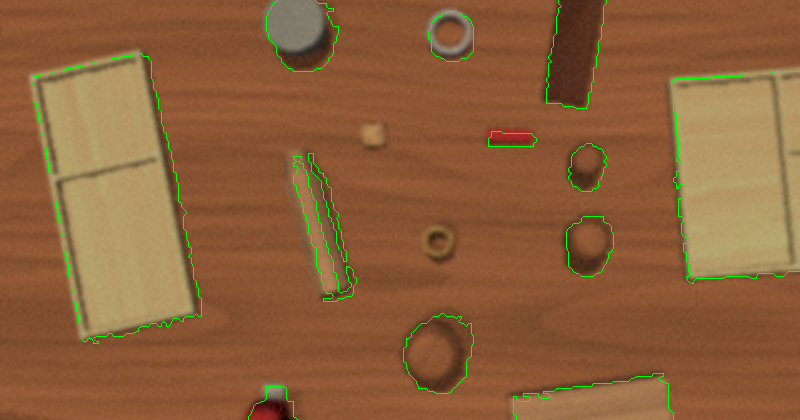

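The crop shows outlines that merge with shadows, so these are rough positions only. I'll refine them from the wrist camera above the parts.

Request:
apply_moves:
  commands:
    - [0.02,-0.035,0.005,1.7,0]
    - [0.02,-0.035,0.005,1.7,0]
    - [0.02,-0.035,0.005,1.7,0]
    - [0.02,-0.035,0.005,1.7,0]
    - [0.02,-0.035,0.005,1.7,0]
    - [0.02,-0.035,0.005,1.7,0]
    - [0.02,-0.035,0.005,1.7,0]
    - [0.02,-0.035,0.005,1.7,0]
    - [0.02,-0.035,0.005,1.7,0]
    - [0.02,-0.035,0.005,1.7,0]
    - [0.02,-0.035,0.005,1.7,0]
    - [0.02,-0.035,0.005,1.7,0]

```text
clock: 1.1
tcp_pos: [0.395, 0.2237, 0.3022]
tcp_rot: [[-0.148, -0.005, -0.989], [0.989, -0.014, -0.148], [-0.013, -1.0, 0.007]]
force: [0.6, 0.6, 0.2]
finger_gap: 0.0881
```

Request:
apply_moves:
  commands:
    - [0.02,-0.035,0.005,1.7,0]
    - [0.02,-0.035,0.005,1.7,0]
    - [0.02,-0.035,0.005,1.7,0]
    - [0.02,-0.035,0.005,1.7,0]
    - [0.02,-0.035,0.005,1.7,0]
    - [0,0,0,0,0]
    - [0,0,0,0,0]

```text
clock: 1.68
tcp_pos: [0.497, 0.0347, 0.327]
tcp_rot: [[-0.292, -0.002, -0.956], [0.956, -0.017, -0.292], [-0.016, -1.0, 0.007]]
force: [-0.2, 0.9, -0.6]
finger_gap: 0.0884
```

```bash
python3 - <<'E'
from h import *
snap('wrist','w0.png'); K,d,E=cal('w0.png'); print(E.round(3),K.round(0),d)
s=manip.read_state();print(s['clock'],s['tcp_pos'],s['tcp_rot'][:,0])
E
```

```text
[[-0.292 -0.921 -0.259  0.429]
 [ 0.956 -0.285 -0.064  0.016]
 [-0.015 -0.267  0.964  0.459]
 [ 0.     0.     0.     1.   ]] [[268.   0. 255.]
 [  0. 268. 188.]
 [  0.   0.   1.]] [-0.01257275  0.          0.          0.          0.        ]
1.7333 [0.49693227 0.03492462 0.32692442] [-0.29301521  0.95596266 -0.01665785]
```

View pics/w0.png

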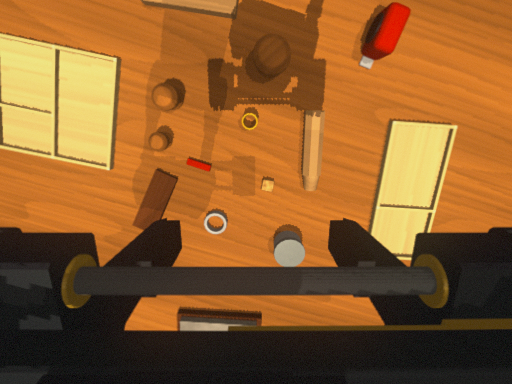

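The wrist view at z 0.33 shows the handle at (313,150), ferrule (250,121), hoop (216,223), wedge (156,200) and tin (289,246). The middle knob is at (166,95), the small one at (160,140) and the large one at (270,58). Both trays are partly visible.

```bash
cat > gc.py <<'E'
from h import *
def gcut(f,rect,col=None):
    im=cv2.imread('pics/'+f); x,y,w,h=rect; sub=cv2.resize(im[y-12:y+h+12,x-12:x+w+12],None,fx=4,fy=4,interpolation=cv2.INTER_CUBIC)
    m=np.zeros(sub.shape[:2],np.uint8); cv2.grabCut(sub,m,(48,48,w*4,h*4),np.zeros((1,65)),np.zeros((1,65)),6,cv2.GC_INIT_WITH_RECT)
    m=((m==1)|(m==3)).astype(np.uint8); cs,_=cv2.findContours(m,0,1); c=max(cs,key=cv2.contourArea)
    cv2.drawContours(sub,[c],-1,(255,0,0),1)
    return sub,(c.reshape(-1,2)-1.5)/4+[x-12,y-12]
E
python3 - <<'E'
from gc import *
E
mv gc.py gcx.py
python3 - <<'E'
from gcx import *
f='w0.png'; tiles=[]
for n,r,z in [('handle',(300,108,25,85),.015),('hoop',(201,209,30,30),.014),('ferrule',(239,110,22,24),.034),('wedge',(130,165,52,68),.010),('knobM',(148,80,38,32),.037),('knobS',(145,124,30,30),.03),('tin',(270,224,38,45),.04)]:
    s,c=gcut(f,r); P=ray(f,c,z)[:,:2]*1000; R=cv2.minAreaRect(P.astype(np.float32)); ci=cv2.minEnclosingCircle(P.astype(np.float32))
    print(n,np.round(R[0],1),np.round(R[1],1),round(R[2],1),'circ',np.round(ci[0],1),round(ci[1],1)); t=np.zeros((450,310,3),np.uint8); s=s[:450,:310]; t[:s.shape[0],:s.shape[1]]=s; tiles.append(t)
tiles.append(tiles[0]*0)
o=np.vstack([np.hstack(tiles[:4]),np.hstack(tiles[4:])]); cv2.imwrite('pics/g0.png',cv2.resize(o,(800,580)))
# trays from top: pale mask
for f in ('t0.png','w0.png'):
    im=cv2.imread('pics/'+f); hsv=cv2.cvtColor(im,cv2.COLOR_BGR2HSV)
    m=((hsv[...,0]>=15)&(hsv[...,0]<38)&(hsv[...,2]>110)&(hsv[...,1]<190)).astype(np.uint8)
    m=cv2.morphologyEx(m,cv2.MORPH_CLOSE,np.ones((7,7)))
    for c in cv2.findContours(m,0,1)[0]:
        if cv2.contourArea(c)>1500:
            P=ray(f,c.reshape(-1,2),.014)[:,:2]*1000;R=cv2.minAreaRect(P.astype(np.float32)); print(f,cv2.boundingRect(c),np.round(R[0],1),np.round(R[1],1),round(R[2],2))
E
```

```text
handle [461.6 117.9] [134.2  34.4] 16.8 circ [461.2 117.8] 67.7
hoop [629.6  -3.2] [49.4 43.5] 14.0 circ [629.4  -1.1] 25.9
ferrule [443.6   5.5] [26.2 25.5] 17.0 circ [443.5   5.2] 13.6
wedge [ 626.2 -116.8] [122.9  88.5] 15.4 circ [ 629.3 -111. ] 66.7
knobM [ 443.4 -121.8] [44.6 52.8] 16.7 circ [ 440.4 -122.8] 27.7
knobS [ 514.3 -123.2] [33.1 53.9] 52.6 circ [ 512.7 -125.3] 27.0
tin [623.3 131. ] [81.4 66.5] 17.5 circ [629.5 132.9] 47.7
t0.png (347, 144, 97, 88) [ 513. -305.] [184.1 199.7] 5.4
t0.png (91, 140, 67, 116) [484.3 306.7] [249.2 108.5] 13.35
t0.png (0, 0, 498, 32) [912.9  38.5] [1169.7   74.4] 89.85
w0.png (368, 120, 90, 141) [483.8 301.1] [249.2 113.5] 13.27
w0.png (0, 33, 121, 138) [ 511.  -299.2] [184.4 194.2] 5.12
```

View pics/g0.png

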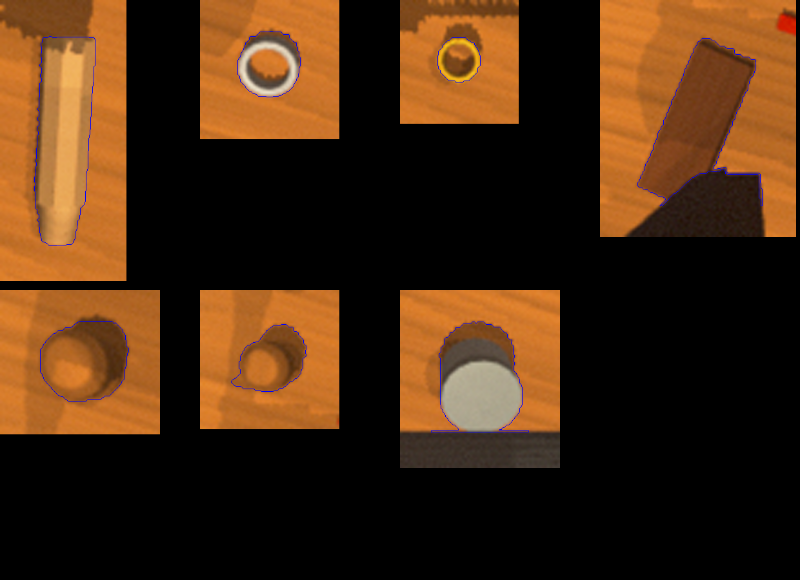

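Both the handle and ferrule outlines match their stated sizes, and the wedge will need a clear view later. The gripper is already aligned across the handle (axis azimuth 16.8°), so I'll descend on it.

Request:
apply_moves:
  commands:
    - [-0.006,0.0138,-0.03,0,0]
    - [-0.006,0.0138,-0.03,0,0]
    - [-0.006,0.0138,-0.03,0,0]
    - [-0.006,0.0138,-0.03,0,0]
    - [-0.006,0.0138,-0.03,0,0]
    - [-0.006,0.0138,-0.03,0,0]
    - [0,0,-0.03,0,0]
    - [0,0,-0.03,0,0]
    - [0,0,0,0,0]

```text
clock: 2.48
tcp_pos: [0.4499, 0.1322, 0.0798]
tcp_rot: [[-0.304, 0.004, -0.953], [0.953, -0.015, -0.304], [-0.016, -1.0, 0.001]]
force: [-1.3, -0.7, 0.7]
finger_gap: 0.088
```

```bash
python3 - <<'E'
from h import *
snap('wrist','w1.png'); s=manip.read_state();print(s['clock'],s['tcp_pos'],s['tcp_rot'][:,:2])
E
```

```text
2.5333 [0.45140414 0.13254922 0.08215739] [[-0.30355903  0.00650393]
 [ 0.952684   -0.01435924]
 [-0.01565609 -0.99987575]]
```

View pics/w1.png

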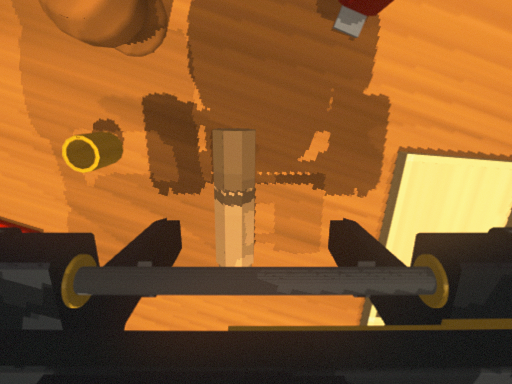

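The view shows the handle centred near column 235, with the jaws at 255. TCP overshot about 14 mm in y, so I'll correct and finish the descent.

Request:
apply_moves:
  commands:
    - [0.005,-0.007,-0.015,0,0]
    - [0.005,-0.007,-0.015,0,0]
    - [0,0,-0.015,0,0]
    - [0,0,-0.008,0,0]
    - [0,0,0,0,0]

```text
clock: 2.95
tcp_pos: [0.4668, 0.1238, 0.0369]
tcp_rot: [[-0.31, 0.019, -0.951], [0.951, -0.011, -0.31], [-0.016, -1.0, -0.015]]
force: [-0.3, -0.5, -0.2]
finger_gap: 0.0881
```

Request:
apply_moves:
  commands:
    - [-0.003,-0.006,-0.009,0,0]
    - [0,0,-0.006,0,0]
    - [0,0,0,0,0]
    - [0,0,0,0,0]

```text
clock: 3.28
tcp_pos: [0.467, 0.1189, 0.0255]
tcp_rot: [[-0.311, 0.027, -0.95], [0.95, -0.009, -0.311], [-0.017, -1.0, -0.022]]
force: [0.6, -0.4, 0.1]
finger_gap: 0.088
```

Request:
apply_moves:
  commands:
    - [-0.004,-0.001,-0.005,0,0]
    - [0,0,0,0,255]
    - [0,0,0,0,255]
    - [0,0,0,0,255]
    - [0,0,0,0,255]
    - [0,0,0,0,255]
  force: 20

```text
clock: 3.78
tcp_pos: [0.4633, 0.1179, 0.0213]
tcp_rot: [[-0.31, 0.028, -0.95], [0.951, -0.009, -0.31], [-0.017, -1.0, -0.024]]
force: [0.6, -0.4, -0.4]
finger_gap: 0.0573
```

Request:
apply_moves:
  commands:
    - [0,0,0,0,255]
    - [0,0,0,0,255]
    - [0,0,0,0,255]

```text
clock: 4.03
tcp_pos: [0.4636, 0.118, 0.0215]
tcp_rot: [[-0.31, 0.029, -0.95], [0.951, -0.009, -0.311], [-0.017, -1.0, -0.025]]
force: [0.6, 0.7, -0.2]
finger_gap: 0.0369
```

Request:
apply_moves:
  commands:
    - [0,0,0,0,255]
    - [0,0,0,0,255]
    - [0,0,0,0,255]
    - [0,0,0.015,0,255]
    - [0,0,0.03,0,255]
    - [0,0,0.03,0,255]
    - [0,0,0.03,0,255]

```text
clock: 4.62
tcp_pos: [0.4548, 0.1161, 0.1209]
tcp_rot: [[-0.31, 0.009, -0.951], [0.95, -0.013, -0.311], [-0.015, -1.0, -0.004]]
force: [0.5, 1.1, -0.9]
finger_gap: 0.0299
```

```bash
python3 - <<'E'
from h import *
snap('wrist','w2.png'); s=manip.read_state();print(s['clock'],s['tcp_pos'],s['tcp_rot'][:,:2],s['finger_gap'],s['force'])
E
```

```text
4.6667 [0.45918433 0.11703698 0.12744053] [[-0.31036701  0.0188947 ]
 [ 0.95047992 -0.01079879]
 [-0.01613215 -0.99976316]] 0.029772175109036306 [1.78379802 0.57271692 2.71059754]
```

Gap is 29.9 mm, so the handle is held. Now carrying it to the square tray's long bay.

Request:
apply_moves:
  commands:
    - [0.004,-0.031,0,-1.1,255]
    - [0.004,-0.031,0,-1.1,255]
    - [0.004,-0.031,0,-1.1,255]
    - [0.004,-0.031,0,-1.1,255]
    - [0.004,-0.031,0,-1.1,255]
    - [0.004,-0.031,0,-1.1,255]
    - [0.004,-0.031,0,-1.1,255]
    - [0.004,-0.031,0,-1.1,255]
    - [0.004,-0.031,0,-1.1,255]
    - [0.004,-0.031,0,-1.1,255]
    - [0.004,-0.031,0,-1.1,255]
    - [0,0,0,0,255]

```text
clock: 5.67
tcp_pos: [0.5065, -0.2375, 0.1318]
tcp_rot: [[-0.102, 0.032, -0.994], [0.995, -0.016, -0.102], [-0.02, -0.999, -0.03]]
force: [0.7, 0.1, -0.4]
finger_gap: 0.0298
```

```bash
python3 - <<'E'
from h import *
manip.snapshot('wrist');snap('wrist','w3.png'); s=manip.read_state();print(s['clock'],s['tcp_pos'],s['tcp_rot'][:,:2],s['finger_gap'],s['force'])
E
```

```text
5.7667 [ 0.50522717 -0.23344216  0.13099454] [[-0.10299826  0.02940613]
 [ 0.99455829 -0.01269025]
 [-0.01565801 -0.99948699]] 0.029902309862262853 [-1.07037529  0.05651374 -1.28661413]
```

View pics/w3.png

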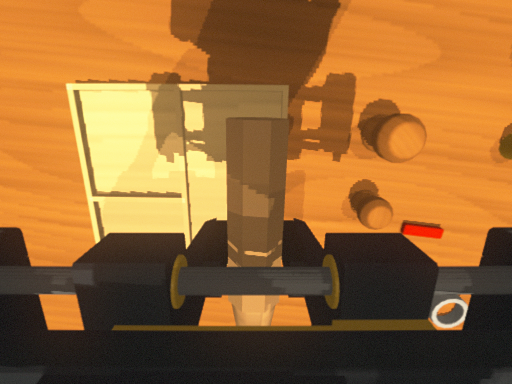

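The square tray's -x corners are visible at (68,86) and (289,86), the long divider at (183,88) and the cross divider end at (92,196). I'll compute the tray pose from these.

```bash
python3 - <<'E'
from h import *
P=ray('w3.png',[(68,86),(289,86),(185,90),(94,196),(187,196)],.014)*1000;print(P.round(1)[:,:2])
v=P[1]-P[0];print(np.linalg.norm(v),np.degrees(np.arctan2(v[0],v[1])))
E
```

```text
[[ 433.  -409.5]
 [ 413.9 -217. ]
 [ 426.3 -306.5]
 [ 534.1 -394.2]
 [ 524.1 -302.1]]
193.43463727939726 -5.651614527387587
```

Request:
apply_moves:
  commands:
    - [0.001,-0.0085,-0.015,0,255]
    - [0.001,-0.0085,-0.015,0,255]
    - [0.001,-0.005,-0.015,0,255]
    - [0,0,-0.015,0,255]
    - [0,0,-0.01,0,255]
    - [0,0,0,0,255]
    - [0,0,0,0,255]

```text
clock: 6.35
tcp_pos: [0.5068, -0.2472, 0.0573]
tcp_rot: [[-0.11, 0.027, -0.994], [0.994, -0.008, -0.11], [-0.011, -1.0, -0.026]]
force: [0.3, -0.2, -0.1]
finger_gap: 0.0296
```

Request:
apply_moves:
  commands:
    - [0.001,-0.006,-0.008,0,255]
    - [0,-0.006,-0.008,0,255]
    - [0,0,-0.007,0,255]
    - [0,0,-0.003,0,255]
    - [0,0,0,0,255]
    - [0,0,0,0,255]

```text
clock: 6.85
tcp_pos: [0.5097, -0.2597, 0.0311]
tcp_rot: [[-0.112, 0.03, -0.993], [0.994, -0.01, -0.113], [-0.013, -0.999, -0.029]]
force: [-0.6, -0.8, -0.5]
finger_gap: 0.0295
```

Request:
apply_moves:
  commands:
    - [0,0.001,-0.003,0,255]
    - [0,0,-0.002,0,255]
    - [0,0,0,0,255]

```text
clock: 7.1
tcp_pos: [0.5102, -0.2591, 0.0266]
tcp_rot: [[-0.112, 0.031, -0.993], [0.994, -0.01, -0.112], [-0.014, -0.999, -0.03]]
force: [-0.1, -0.1, -0.3]
finger_gap: 0.0299
```

Request:
apply_moves:
  commands:
    - [0,0,0,0,130]
    - [0,0,0,0,130]
    - [0,0,0,0,130]
    - [0,0,0,0,130]
    - [0,0,0,0,130]

```text
clock: 7.52
tcp_pos: [0.5113, -0.2596, 0.0277]
tcp_rot: [[-0.112, 0.034, -0.993], [0.994, -0.012, -0.112], [-0.015, -0.999, -0.032]]
force: [-0.3, -0.2, -0.1]
finger_gap: 0.0434
```

Request:
apply_moves:
  commands:
    - [0,0,0.02,0,130]
    - [0,0,0.03,0,130]
    - [0,0,0.03,0,0]
    - [0.01,0.022,0.02,0,0]
    - [0.012,0.026,0.02,0,0]
    - [0.012,0.026,0,0,0]
    - [0.012,0.026,0,0,0]
    - [0.012,0.026,0,0,0]
    - [0.012,0.026,0,0,0]
    - [0.012,0.026,0,0,0]
    - [0.012,0.026,0,0,0]
    - [0,0,0,0,0]

```text
clock: 8.52
tcp_pos: [0.608, -0.0473, 0.1565]
tcp_rot: [[-0.105, 0.04, -0.994], [0.994, -0.011, -0.105], [-0.015, -0.999, -0.039]]
force: [-0.4, -0.1, 0.9]
finger_gap: 0.0883
```

```bash
python3 - <<'E'
from h import *
snap('wrist','w4.png'); t=snap('top','t4.png');s=manip.read_state();print(s['clock'],s['tcp_pos'],s['tcp_rot'][:,:2],s['finger_gap'],s['force'])
w=cv2.imread('pics/w4.png'); a=cv2.resize(t[130:250,330:460],None,fx=3,fy=3); o=np.zeros((384,512+390,3),np.uint8); o[:,:512]=w; o[:360,512:]=a
cv2.imwrite('pics/v4.png',cv2.resize(o,(800,341)))
# hoop in w0: bright, low sat
hsv=cv2.cvtColor(cv2.imread('pics/w0.png'),cv2.COLOR_BGR2HSV); m=((hsv[...,1]<90)&(hsv[...,2]>120)).astype(np.uint8); m[:205]=0;m[242:]=0;m[:,:195]=0;m[:,235:]=0
c=max(cv2.findContours(m,0,1)[0],key=cv2.contourArea); P=ray('w0.png',c.reshape(-1,2),.014)[:,:2]*1000;print(cv2.minEnclosingCircle(P.astype(np.float32)),cv2.fitEllipse(P.astype(np.float32)))
E
```

```text
8.6167 [ 0.60636634 -0.05036791  0.15608524] [[-0.10443349  0.03834235]
 [ 0.99439496 -0.01255458]
 [-0.01650187 -0.99918579]] 0.0879364463265946 [0.35001047 0.05533785 0.35169225]
((632.550537109375, -3.007251739501953), 20.45272445678711) ((632.7119750976562, -2.9867091178894043), (38.98038101196289, 39.75105667114258), 25.983448028564453)
```

View pics/v4.png

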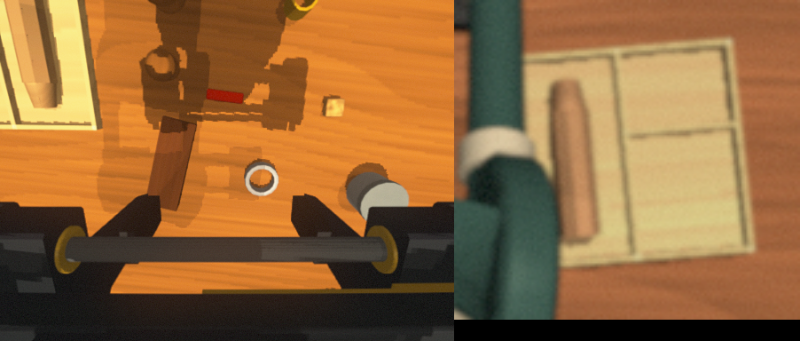

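The handle lies in its bay (right panel). The hoop is clear of its neighbours at about (260,180) in the left panel. It measures (632.6, -3.0) mm with a diameter of about 40, consistent with the top view.

Request:
apply_moves:
  commands:
    - [0.006,0.01,-0.02,0,0]
    - [0.006,0.01,-0.02,0,0]
    - [0.006,0.01,-0.02,0,0]
    - [0.004,0.01,-0.02,0,0]
    - [0,0,-0.01,0,0]
    - [0,0,0,0,0]
    - [0,0,0,0,0]

```text
clock: 9.2
tcp_pos: [0.6269, -0.0182, 0.0645]
tcp_rot: [[-0.099, 0.039, -0.994], [0.995, -0.017, -0.099], [-0.021, -0.999, -0.038]]
force: [-0.2, 0.1, -0.5]
finger_gap: 0.0882
```

```bash
python3 - <<'E'
from h import *
hsv=cv2.cvtColor(cv2.imread('pics/w4.png'),cv2.COLOR_BGR2HSV); m=((hsv[...,1]<90)&(hsv[...,2]>120)).astype(np.uint8); m[:170]=0;m[222:]=0;m[:,:260]=0;m[:,325:]=0
c=max(cv2.findContours(m,0,1)[0],key=cv2.contourArea); P=ray('w4.png',c.reshape(-1,2),.014)[:,:2]*1000;print(cv2.minEnclosingCircle(P.astype(np.float32)))
P=ray('w4.png',np.array([(165,118),(196,120),(148,195),(180,209)])/.887,.012)*1000;print(P[:,:2].round(0))
s=manip.read_state();print(s['tcp_pos'])
E
```

```text
((632.7169799804688, -3.238079071044922), 20.447885513305664)
[[ 571. -123.]
 [ 569.  -88.]
 [ 669. -142.]
 [ 685. -101.]]
[ 0.62694721 -0.01823232  0.06452005]
```

Request:
apply_moves:
  commands:
    - [0.003,0.007,-0.012,0,0]
    - [0.003,0.007,-0.012,0,0]
    - [0,0.002,-0.01,0,0]
    - [0,0,-0.005,0,0]
    - [0,0,0,0,0]
    - [0,0,0,0,0]

```text
clock: 9.7
tcp_pos: [0.6349, -0.0038, 0.0251]
tcp_rot: [[-0.095, 0.044, -0.994], [0.995, -0.018, -0.096], [-0.022, -0.999, -0.042]]
force: [0.1, -0.5, 0.7]
finger_gap: 0.088
```

Request:
apply_moves:
  commands:
    - [-0.002,0.0005,-0.005,0,0]
    - [0,0,-0.003,0,255]
    - [0,0,0,0,255]
    - [0,0,0,0,255]
    - [0,0,0,0,255]
    - [0,0,0,0,255]
    - [0,0,0,0,255]
    - [0,0,0,0,255]
    - [0,0,0,0,255]
  force: 20

```text
clock: 10.45
tcp_pos: [0.6339, -0.0034, 0.0181]
tcp_rot: [[-0.095, 0.047, -0.994], [0.995, -0.018, -0.096], [-0.023, -0.999, -0.045]]
force: [-0.1, 1.2, -0.7]
finger_gap: 0.0411
```

Request:
apply_moves:
  commands:
    - [0,0,0,0,255]
    - [0,0,0.02,0,255]
    - [0,0,0.03,0,255]
    - [-0.01,-0.02,0.03,0,255]
    - [-0.0145,-0.034,0.01,0,255]
    - [-0.0145,-0.034,0,0,255]
    - [-0.0145,-0.034,0,0,255]
    - [-0.0145,-0.034,0,0,255]
    - [-0.0145,-0.034,0,0,255]
    - [-0.0145,-0.034,0,0,255]
    - [-0.0145,-0.034,0,0,255]
    - [-0.0145,-0.034,0,0,255]

```text
clock: 11.45
tcp_pos: [0.5033, -0.2996, 0.1128]
tcp_rot: [[-0.109, 0.05, -0.993], [0.994, -0.02, -0.11], [-0.025, -0.999, -0.048]]
force: [0.0, -1.1, -0.5]
finger_gap: 0.0417
```

Request:
apply_moves:
  commands:
    - [-0.0145,-0.033,0,0,255]
    - [-0.005,-0.015,0,0,255]
    - [0,0,0,0,255]
    - [0,0,0,0,255]

```text
clock: 11.78
tcp_pos: [0.4785, -0.3569, 0.1132]
tcp_rot: [[-0.1, 0.05, -0.994], [0.995, -0.023, -0.101], [-0.028, -0.998, -0.048]]
force: [0.6, -0.5, -0.7]
finger_gap: 0.0411
```

Request:
apply_moves:
  commands:
    - [0.002,0,-0.02,0,255]
    - [0.002,0,-0.02,0,255]
    - [0,0,-0.02,0,255]
    - [0,0,-0.01,0,255]
    - [0,0,0,0,255]
    - [0,0,0,0,255]

```text
clock: 12.28
tcp_pos: [0.4857, -0.3519, 0.0423]
tcp_rot: [[-0.104, 0.053, -0.993], [0.994, -0.022, -0.105], [-0.028, -0.998, -0.05]]
force: [-0.3, 0.2, -0.9]
finger_gap: 0.0414
```

Request:
apply_moves:
  commands:
    - [-0.002,-0.003,-0.007,0,255]
    - [0,0,-0.006,0,255]
    - [0,0,-0.003,0,255]
    - [0,0,0,0,255]
    - [0,0,0,0,255]

```text
clock: 12.7
tcp_pos: [0.486, -0.3551, 0.0281]
tcp_rot: [[-0.106, 0.056, -0.993], [0.994, -0.025, -0.107], [-0.031, -0.998, -0.053]]
force: [1.0, -0.2, -1.2]
finger_gap: 0.0411
```

Request:
apply_moves:
  commands:
    - [0,-0.001,-0.003,0,255]
    - [0,0,-0.002,0,255]
    - [0,0,0,0,255]

```text
clock: 12.95
tcp_pos: [0.4867, -0.3571, 0.0239]
tcp_rot: [[-0.105, 0.058, -0.993], [0.994, -0.026, -0.107], [-0.032, -0.998, -0.055]]
force: [-0.2, 0.4, -1.3]
finger_gap: 0.0415
```

Request:
apply_moves:
  commands:
    - [0,0,0,0,105]
    - [0,0,0,0,105]
    - [0,0,0,0,105]
    - [0,0,0,0,105]

```text
clock: 13.28
tcp_pos: [0.4873, -0.3578, 0.0247]
tcp_rot: [[-0.105, 0.06, -0.993], [0.994, -0.027, -0.107], [-0.034, -0.998, -0.056]]
force: [0.1, -0.1, -0.4]
finger_gap: 0.052
```

Request:
apply_moves:
  commands:
    - [0,0,0.02,0,105]
    - [0,0,0.03,0,105]
    - [0,0,0.03,0,0]
    - [-0.003,0.02,0.02,0,0]
    - [-0.004,0.034,0.01,0,0]
    - [-0.004,0.034,0,0,0]
    - [-0.004,0.034,0,0,0]
    - [-0.004,0.034,0,0,0]
    - [-0.004,0.034,0,0,0]
    - [-0.004,0.034,0,0,0]
    - [-0.004,0.034,0,0,0]
    - [-0.004,0.034,0,0,0]

```text
clock: 14.28
tcp_pos: [0.4523, -0.0622, 0.1446]
tcp_rot: [[-0.092, 0.072, -0.993], [0.995, -0.033, -0.095], [-0.04, -0.997, -0.068]]
force: [0.8, -0.3, -0.5]
finger_gap: 0.0879
```

Request:
apply_moves:
  commands:
    - [-0.004,0.034,0,0,0]
    - [-0.003,0.02,0,0,0]
    - [0,0,0,0,0]

```text
clock: 14.53
tcp_pos: [0.4435, -0.0011, 0.1456]
tcp_rot: [[-0.097, 0.075, -0.993], [0.995, -0.031, -0.099], [-0.038, -0.997, -0.071]]
force: [0.6, 0.4, -1.0]
finger_gap: 0.088
```

```bash
python3 - <<'E'
from h import *
w=snap('wrist','w5.png'); t=snap('top','t5.png');s=manip.read_state();print(s['clock'],s['tcp_pos'],s['tcp_rot'][:,:2],s['finger_gap'],s['force'])
a=cv2.resize(t[130:250,330:460],None,fx=3,fy=3); o=np.zeros((384,512+390,3),np.uint8); o[:,:512]=w; o[:360,512:]=a
cv2.imwrite('pics/v5.png',cv2.resize(o,(800,341)))
E
```

```text
14.6333 [ 0.44426312 -0.00345977  0.1456683 ] [[-0.09579385  0.07493606]
 [ 0.99459954 -0.032806  ]
 [-0.03994111 -0.99664856]] 0.08808877564581148 [ 0.10868245 -0.21743541 -0.02679432]
```

View pics/v5.png

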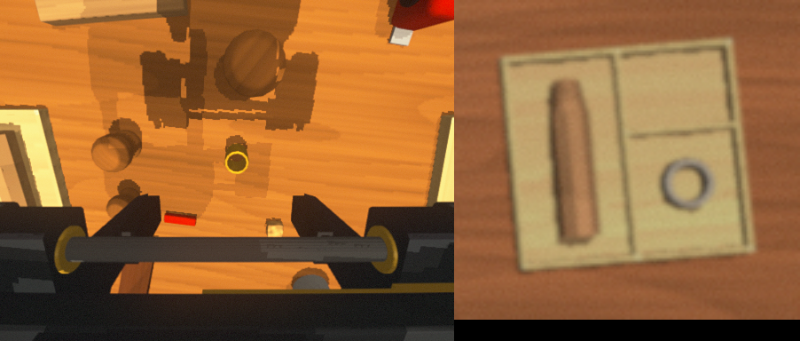

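The right panel shows the handle and hoop both in their bays, with the ferrule at (236,161) in the left panel. The tool has drifted about 4.7° off vertical, so I'll use fewer, larger rows.

```bash
python3 - <<'E'
from h import *
for f,b in (('w5.png',(245,160,290,205)),('w0.png',(236,106,264,136))):
    hsv=cv2.cvtColor(cv2.imread('pics/'+f),cv2.COLOR_BGR2HSV); m=((hsv[...,0]>=20)&(hsv[...,0]<35)&(hsv[...,1]>120)&(hsv[...,2]>100)).astype(np.uint8); k=m*0;k[b[1]:b[3],b[0]:b[2]]=1;m*=k
    c=np.vstack(cv2.findContours(m,0,1)[0]); P=ray(f,c.reshape(-1,2),.034)[:,:2]*1000;print(cv2.minEnclosingCircle(P.astype(np.float32)))
E
```

```text
((439.8536376953125, 5.70297908782959), 15.76527214050293)
((443.644775390625, 5.213018894195557), 12.53989315032959)
```

Request:
apply_moves:
  commands:
    - [0,0.004,-0.035,0,0]
    - [0,0.004,-0.035,0,0]
    - [0,0,-0.02,0,0]
    - [0,0,0,0,0]

```text
clock: 14.97
tcp_pos: [0.45, 0.0002, 0.0576]
tcp_rot: [[-0.093, 0.088, -0.992], [0.995, -0.036, -0.096], [-0.044, -0.996, -0.084]]
force: [-1.2, -0.2, -0.2]
finger_gap: 0.0881
```

Request:
apply_moves:
  commands:
    - [-0.006,0.004,-0.018,0,0]
    - [-0.002,0.001,-0.01,0,0]
    - [0,0,0,0,0]

```text
clock: 15.22
tcp_pos: [0.4438, 0.0016, 0.0299]
tcp_rot: [[-0.089, 0.088, -0.992], [0.995, -0.037, -0.092], [-0.045, -0.995, -0.084]]
force: [-0.6, -0.3, -0.1]
finger_gap: 0.088
```

Request:
apply_moves:
  commands:
    - [0,0.003,-0.004,0,255]
    - [0,0,0,0,255]
    - [0,0,0,0,255]
    - [0,0,0,0,255]
    - [0,0,0,0,255]
    - [0,0,0,0,255]
    - [0,0,0,0,255]
    - [0,0,0,0,255]
    - [0,0,0,0,255]
    - [0,0,0,0,255]
  force: 15

```text
clock: 16.05
tcp_pos: [0.4503, 0.003, 0.032]
tcp_rot: [[-0.087, 0.099, -0.991], [0.995, -0.038, -0.091], [-0.047, -0.994, -0.096]]
force: [-0.1, 0.6, 0.5]
finger_gap: 0.0249
```

Zero-motion rows let the pose drift +x and +z. I'll reopen slightly, re-centre and close again with compensation.

Request:
apply_moves:
  commands:
    - [-0.0008,0,-0.0008,0,140]
    - [-0.0008,0,-0.0008,0,140]
    - [-0.005,0.002,-0.004,0,140]
    - [-0.003,0,-0.002,0,255]
    - [-0.0008,0,-0.0008,0,255]
    - [-0.0008,0,-0.0008,0,255]
    - [-0.0008,0,-0.0008,0,255]

```text
clock: 16.63
tcp_pos: [0.4385, 0.0054, 0.0222]
tcp_rot: [[-0.087, 0.102, -0.991], [0.995, -0.038, -0.091], [-0.047, -0.994, -0.098]]
force: [-2.7, -0.1, 11.7]
finger_gap: 0.0254
```

Request:
apply_moves:
  commands:
    - [0,0,0.03,0,255]
    - [0,0,0.035,0,255]
    - [0.006,-0.015,0.025,0,255]
    - [0.013,-0.037,0,0,255]
    - [0.013,-0.037,0,0,255]
    - [0.013,-0.037,0,0,255]
    - [0.013,-0.037,0,0,255]
    - [0.013,-0.037,0,0,255]
    - [0.013,-0.037,0,0,255]
    - [0.013,-0.037,0,0,255]
    - [0.013,-0.037,0,0,255]
    - [0.013,-0.037,0,0,255]

```text
clock: 17.63
tcp_pos: [0.5576, -0.3522, 0.1138]
tcp_rot: [[-0.097, 0.097, -0.99], [0.994, -0.036, -0.101], [-0.045, -0.995, -0.093]]
force: [0.9, 0.0, -0.5]
finger_gap: 0.0247
```

```bash
python3 - <<'E'
from h import *
w=snap('wrist','w6.png');s=manip.read_state();print(s['clock'],s['tcp_pos'],s['tcp_rot'][:,:2],s['finger_gap'],s['force'],s['q'])
E
```

```text
17.6833 [ 0.56045961 -0.35957724  0.1144687 ] [[-0.09528688  0.10177407]
 [ 0.99406834 -0.04266178]
 [-0.05242666 -0.99389235]] 0.024983504824534396 [ 4.14764317 -5.90492695 -0.18199401] [-0.61979474  0.29972046  1.83166232  0.03107885  0.902579   -2.30665428]
```

View pics/w6.png

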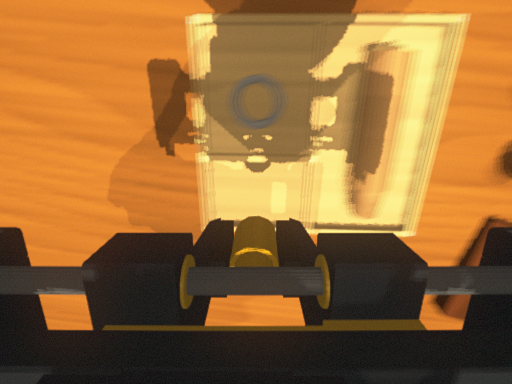

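The ferrule is held upright between the pads at (254,240), and the narrow bay is just below it around (255,190). Descending.

Request:
apply_moves:
  commands:
    - [0.002,0.008,-0.03,0,255]
    - [0.001,0.004,-0.025,0,255]
    - [-0.0005,0,-0.0005,0,255]
    - [-0.0005,0,-0.0005,0,255]

```text
clock: 18.02
tcp_pos: [0.5641, -0.3542, 0.0571]
tcp_rot: [[-0.088, 0.104, -0.991], [0.995, -0.046, -0.093], [-0.056, -0.993, -0.1]]
force: [0.2, -0.7, 0.2]
finger_gap: 0.0252
```

Request:
apply_moves:
  commands:
    - [0.001,0.004,-0.015,0,255]
    - [0,0.002,-0.01,0,255]
    - [-0.0005,0,-0.0005,0,255]

```text
clock: 18.27
tcp_pos: [0.5646, -0.3476, 0.033]
tcp_rot: [[-0.089, 0.105, -0.99], [0.994, -0.047, -0.094], [-0.056, -0.993, -0.1]]
force: [-0.7, -0.7, -0.8]
finger_gap: 0.025
```

Request:
apply_moves:
  commands:
    - [0,0,-0.003,0,255]
    - [-0.0005,0,-0.002,0,255]
    - [-0.0005,0,-0.0005,0,255]

```text
clock: 18.52
tcp_pos: [0.5644, -0.3475, 0.0298]
tcp_rot: [[-0.09, 0.107, -0.99], [0.994, -0.048, -0.096], [-0.058, -0.993, -0.102]]
force: [0.7, -0.1, -0.0]
finger_gap: 0.0249
```

Request:
apply_moves:
  commands:
    - [0,0,-0.003,0,255]
    - [0,0,-0.001,0,255]

```text
clock: 18.68
tcp_pos: [0.5654, -0.3482, 0.0276]
tcp_rot: [[-0.09, 0.11, -0.99], [0.994, -0.05, -0.096], [-0.06, -0.993, -0.105]]
force: [0.5, 1.3, -0.4]
finger_gap: 0.0253
```

Request:
apply_moves:
  commands:
    - [0,0,-0.0025,0,255]
    - [-0.0005,0,-0.0005,0,255]

```text
clock: 18.85
tcp_pos: [0.566, -0.3488, 0.0277]
tcp_rot: [[-0.09, 0.112, -0.99], [0.994, -0.051, -0.096], [-0.061, -0.992, -0.107]]
force: [-0.3, 0.4, 0.2]
finger_gap: 0.025
```

Request:
apply_moves:
  commands:
    - [-0.0005,0,-0.003,0,255]
    - [-0.0005,0,-0.002,0,255]

```text
clock: 19.02
tcp_pos: [0.5667, -0.3495, 0.027]
tcp_rot: [[-0.09, 0.115, -0.989], [0.994, -0.052, -0.096], [-0.062, -0.992, -0.11]]
force: [-6.1, 5.5, 13.7]
finger_gap: 0.0256
```

Contact at 13.7 N, at the expected height. Releasing.

Request:
apply_moves:
  commands:
    - [-0.0005,0,0,0,140]
    - [-0.0005,0,0,0,140]
    - [-0.0005,0,0,0,140]
    - [-0.0005,0,-0.0005,0,140]

```text
clock: 19.35
tcp_pos: [0.5657, -0.3504, 0.0279]
tcp_rot: [[-0.09, 0.118, -0.989], [0.994, -0.054, -0.096], [-0.065, -0.992, -0.112]]
force: [-0.3, 0.4, -0.2]
finger_gap: 0.0397
```

Request:
apply_moves:
  commands:
    - [0,0,0.02,0,130]
    - [0,0,0.04,0,130]
    - [0,0,0.04,0,0]
    - [0,0,0.04,0,0]
    - [0,0,0,0,0]

```text
clock: 19.77
tcp_pos: [0.5601, -0.3473, 0.1648]
tcp_rot: [[-0.09, 0.106, -0.99], [0.994, -0.046, -0.095], [-0.056, -0.993, -0.101]]
force: [0.9, -0.9, 1.1]
finger_gap: 0.0612
```

```bash
python3 - <<'E'
from h import *
s=manip.read_state();print(s['clock'],s['tcp_pos'],s['tcp_rot'][:,:2],s['q'])
manip.snapshot('wrist');w=snap('wrist','w7.png');t=snap('top','t7.png');u=snap('scene','s7.png');s=manip.read_state();print(s['clock'],s['tcp_pos'],s['tcp_rot'][:,:2],s['finger_gap'],s['force'])
o=np.zeros((384,912,3),np.uint8); o[:,:512]=w; o[:,512:]=cv2.resize(u[120:216,70:170],None,fx=4,fy=4,interpolation=cv2.INTER_CUBIC)
cv2.imwrite('pics/v7.png',cv2.resize(o,(800,337)))
E
```

```text
19.7667 [ 0.56009144 -0.34734026  0.16476288] [[-0.08962701  0.10563787]
 [ 0.99442121 -0.04603722]
 [-0.05561891 -0.99333842]] [-0.60383831  0.23432789  1.81296826  0.02657706  0.98109216 -2.28087085]
19.9667 [ 0.55480377 -0.3436644   0.15384106] [[-0.09035121  0.09208825]
 [ 0.99489263 -0.03664872]
 [-0.04500341 -0.99507619]] 0.0770363304976033 [ 0.27370332 -0.01843392 -0.56682684]
```

View pics/v7.png

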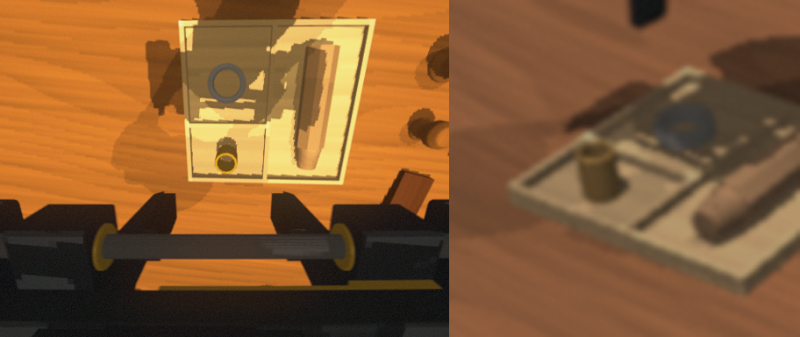

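Handle, hoop and ferrule are all in their bays and upright. The wedge centre is about (625,-115) mm with its axis at -9.3°; the top mask and wrist corners agree. Moving there.

Request:
apply_moves:
  commands:
    - [0.01,0.032,0,-2,0]
    - [0.01,0.032,0,-2,0]
    - [0.01,0.032,0,-2,0]
    - [0.01,0.032,0,-2,0]
    - [0.01,0.032,0,-2,0]
    - [0.01,0.032,0,-2,0]
    - [0.01,0.02,0,-1.5,0]
    - [0,0,0,0,0]

```text
clock: 20.63
tcp_pos: [0.6132, -0.1217, 0.1306]
tcp_rot: [[0.163, 0.049, -0.985], [0.986, -0.045, 0.16], [-0.037, -0.998, -0.056]]
force: [0.0, -0.4, 0.9]
finger_gap: 0.0881
```

```bash
python3 - <<'E'
from gcx import *
manip.snapshot('wrist');w=snap('wrist','w8.png');s=manip.read_state();print(s['clock'],s['tcp_pos'],s['tcp_rot'][:,:2],s['finger_gap'])
E
```

```text
20.7333 [ 0.61158744 -0.12444198  0.13027146] [[ 0.162122    0.04704377]
 [ 0.98602155 -0.04663851]
 [-0.03844419 -0.99780345]] 0.0879488722830885
```

View pics/w8.png

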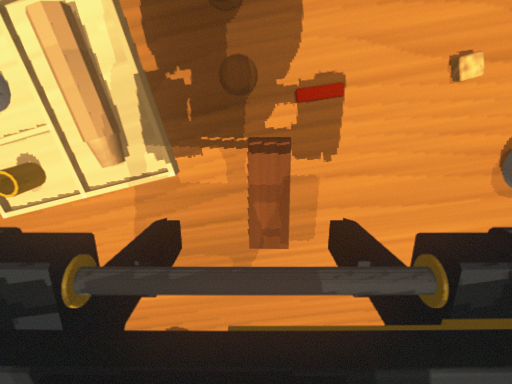

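The wedge is at columns 249–291, rows 138–248, aligned with the jaws.

```bash
python3 - <<'E'
from h import *
for z,p in ((0,[(249,138),(291,138)]),(.02,[(249,152),(291,152)]),(.008,[(249,248),(289,248)])):
    P=ray('w8.png',p,z)*1000;print(z,P[:,:2].round(1),P.mean(0)[:2].round(1),np.linalg.norm(P[0]-P[1]).round(1))
E
```

```text
0 [[ 570.3 -126.9]
 [ 576.6  -87.5]] [ 573.4 -107.2] 40.0
0.02 [[ 579.9 -127.4]
 [ 585.7  -90.4]] [ 582.8 -108.9] 37.5
0.008 [[ 684.2 -145.9]
 [ 690.1 -103.8]] [ 687.2 -124.8] 42.5
```

Request:
apply_moves:
  commands:
    - [0.008,0.004,-0.035,0,0]
    - [0.006,0.004,-0.035,0,0]
    - [-0.0005,0,-0.01,0,0]
    - [-0.0005,0,0,0,0]

```text
clock: 21.07
tcp_pos: [0.6231, -0.1213, 0.0469]
tcp_rot: [[0.163, 0.046, -0.986], [0.986, -0.049, 0.16], [-0.041, -0.998, -0.053]]
force: [-0.3, 1.0, -0.5]
finger_gap: 0.0881
```

Request:
apply_moves:
  commands:
    - [0.004,0.005,-0.015,0,0]
    - [0.001,0.001,-0.01,0,0]
    - [0,0,-0.001,0,160]

```text
clock: 21.32
tcp_pos: [0.626, -0.1192, 0.0205]
tcp_rot: [[0.166, 0.043, -0.985], [0.985, -0.05, 0.164], [-0.042, -0.998, -0.051]]
force: [0.1, 0.7, -0.4]
finger_gap: 0.0832
```

Request:
apply_moves:
  commands:
    - [0,0.002,-0.0005,0,255]
    - [-0.0005,0,-0.0005,0,255]
    - [-0.0005,0,-0.0005,0,255]
    - [-0.0005,0,-0.0005,0,255]
    - [-0.0005,0,-0.0005,0,255]
    - [-0.0005,0,-0.0005,0,255]
    - [-0.0005,0,-0.0005,0,255]
    - [-0.0005,0,-0.0005,0,255]
  force: 20

```text
clock: 21.98
tcp_pos: [0.6251, -0.1201, 0.0229]
tcp_rot: [[0.168, 0.051, -0.984], [0.985, -0.052, 0.165], [-0.043, -0.997, -0.059]]
force: [0.6, 0.2, 1.4]
finger_gap: 0.0399
```

Request:
apply_moves:
  commands:
    - [-0.0005,0,-0.001,0,255]
    - [0,0,0.015,0,255]
    - [0,0,0.03,0,255]
    - [0,0,0.03,0,255]
  force: 35

```text
clock: 22.32
tcp_pos: [0.6175, -0.1183, 0.0906]
tcp_rot: [[0.167, 0.035, -0.985], [0.985, -0.048, 0.165], [-0.042, -0.998, -0.043]]
force: [0.3, 0.2, -1.0]
finger_gap: 0.0393
```

Request:
apply_moves:
  commands:
    - [-0.015,0.03,0.01,1.9,255]
    - [-0.017,0.036,0,1.9,255]
    - [-0.017,0.036,0,1.9,255]
    - [-0.017,0.036,0,1.9,255]
    - [-0.017,0.036,0,1.9,255]
    - [-0.017,0.036,0,1.9,255]
    - [-0.017,0.036,0,1.9,255]
    - [-0.017,0.036,0,1.9,255]
    - [-0.017,0.036,0,1.9,255]
    - [-0.017,0.036,0,1.9,255]
    - [-0.01,0.02,0,1.9,255]
    - [0,0,0,0,255]

```text
clock: 23.32
tcp_pos: [0.4352, 0.2656, 0.1107]
tcp_rot: [[-0.206, 0.07, -0.976], [0.978, -0.028, -0.209], [-0.042, -0.997, -0.063]]
force: [0.3, 0.8, -0.7]
finger_gap: 0.039
```

```bash
python3 - <<'E'
from h import *
manip.snapshot('wrist');w=snap('wrist','w9.png');s=manip.read_state();print(s['clock'],s['tcp_pos'],s['tcp_rot'][:,:2],s['finger_gap'])
E
```

```text
23.4167 [0.43654779 0.26307079 0.11062465] [[-0.2033459   0.07043923]
 [ 0.97812191 -0.03011491]
 [-0.04390862 -0.99706139]] 0.03954428355149783
```

View pics/w9.png

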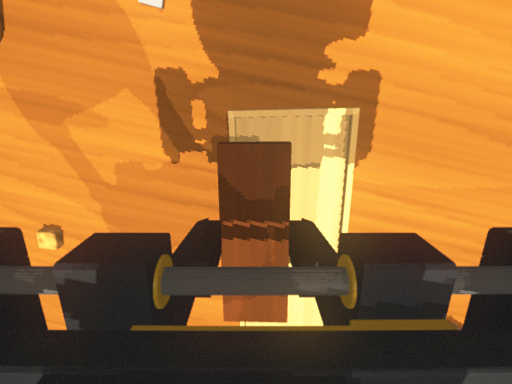

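The wedge is held at (255,230). The long tray's -x corners are at (228,112) and (358,108).

```bash
python3 - <<'E'
from h import *
P=ray('w9.png',[(228,112),(358,108)],.014)*1000;print(P.round(1)[:,:2]); v=P[1]-P[0];a=np.arctan2(-v[0],v[1]);print(np.linalg.norm(v),np.degrees(a))
a=np.radians(13.3);c=P.mean(0)[:2]+122.5*np.array([np.cos(a),np.sin(a)]);print(c)
for X in(-47.5,72.5): print(c+X*np.array([np.cos(a),np.sin(a)]))
E
```

```text
[[377.1 225.9]
 [352.5 326.2]]
103.28934071727946 13.764365155591278
[484.0136573  304.19360684]
[437.78766084 293.26624432]
[554.56912557 320.87221279]
```

Request:
apply_moves:
  commands:
    - [0,0.014,-0.025,0.9,255]
    - [0,0.012,-0.025,0.9,255]
    - [-0.0005,0,-0.0005,0,255]

```text
clock: 23.67
tcp_pos: [0.4398, 0.2875, 0.061]
tcp_rot: [[-0.231, 0.077, -0.97], [0.972, -0.027, -0.234], [-0.044, -0.997, -0.069]]
force: [-2.0, -1.1, -1.4]
finger_gap: 0.0392
```

Request:
apply_moves:
  commands:
    - [-0.003,0.004,-0.014,0,255]
    - [-0.001,0.001,-0.01,0,255]
    - [-0.0005,0,-0.001,0,255]

```text
clock: 23.92
tcp_pos: [0.4374, 0.2885, 0.0354]
tcp_rot: [[-0.226, 0.076, -0.971], [0.973, -0.03, -0.228], [-0.046, -0.997, -0.067]]
force: [-0.4, -0.1, -1.4]
finger_gap: 0.0391
```

Request:
apply_moves:
  commands:
    - [-0.001,0.005,-0.004,0,255]
    - [-0.0005,0.001,-0.003,0,255]

```text
clock: 24.08
tcp_pos: [0.4372, 0.2929, 0.029]
tcp_rot: [[-0.222, 0.077, -0.972], [0.974, -0.03, -0.225], [-0.047, -0.997, -0.068]]
force: [0.3, -0.6, -1.2]
finger_gap: 0.0395
```

Request:
apply_moves:
  commands:
    - [-0.0005,0,-0.003,0,255]
    - [-0.0005,0,-0.001,0,110]
    - [-0.0005,0,0,0,110]
    - [-0.0005,0,0,0,110]
    - [-0.0005,0,0,0,110]

```text
clock: 24.5
tcp_pos: [0.4383, 0.2939, 0.0302]
tcp_rot: [[-0.22, 0.082, -0.972], [0.974, -0.028, -0.223], [-0.045, -0.996, -0.074]]
force: [-0.5, 0.1, -0.4]
finger_gap: 0.0499
```

Request:
apply_moves:
  commands:
    - [0,0,0.02,0,110]
    - [0,0,0.04,0,110]
    - [0,0,0.04,0,0]
    - [0,0,0.04,0,0]
    - [0.002,-0.03,0,-1,0]
    - [0.002,-0.038,0,-1,0]
    - [0.002,-0.038,0,-1,0]
    - [0.002,-0.038,0,-1,0]
    - [0.002,-0.038,0,-1,0]
    - [0.002,-0.038,0,-1,0]
    - [0.002,-0.038,0,-1,0]
    - [0.002,-0.038,0,-1,0]

```text
clock: 25.5
tcp_pos: [0.4535, -0.0072, 0.1818]
tcp_rot: [[-0.092, 0.091, -0.992], [0.995, -0.036, -0.095], [-0.044, -0.995, -0.087]]
force: [0.4, -0.5, -0.4]
finger_gap: 0.0881
```

Request:
apply_moves:
  commands:
    - [0.002,-0.036,0,-1,0]
    - [0.002,-0.036,0,-1,0]
    - [0,-0.01,0,0,0]
    - [0,0,0,0,0]

```text
clock: 25.83
tcp_pos: [0.4568, -0.0997, 0.1835]
tcp_rot: [[-0.047, 0.094, -0.994], [0.998, -0.043, -0.051], [-0.048, -0.995, -0.092]]
force: [0.3, 0.9, -1.6]
finger_gap: 0.0882
```

```bash
python3 - <<'E'
from h import *
manip.snapshot('wrist');w=snap('wrist','w10.png');u=snap('scene','s10.png');s=manip.read_state();print(s['clock'],s['tcp_pos'],s['tcp_rot'][:,:2],s['finger_gap'])
o=np.zeros((384,912,3),np.uint8); o[:,:512]=w; o[:,512:]=cv2.resize(u[220:335,345:445],(400,384),interpolation=cv2.INTER_CUBIC)
cv2.imwrite('pics/v10.png',cv2.resize(o,(800,337)))
E
```

```text
25.9833 [ 0.45685847 -0.09680081  0.18320158] [[-0.05045045  0.09340856]
 [ 0.99764493 -0.04161062]
 [-0.04646872 -0.99475796]] 0.08810980081533813
```

View pics/v10.png

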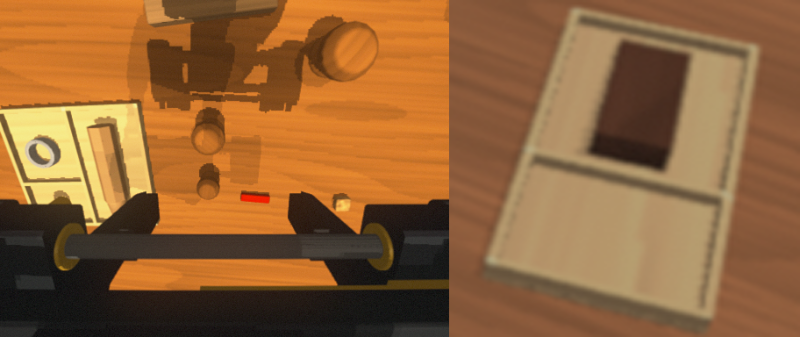

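The wedge is flat in the longer bay. The middle knob's head is at (207,138) in the left panel, (236,157) in w10, between the small knob at (208,187) and the large one at (350,50).

```bash
python3 - <<'E'
from h import *
f='w10.png'
g=cv2.cvtColor(cv2.imread('pics/'+f),cv2.COLOR_BGR2GRAY)
for n,b in(('M',(205,125,270,190)),('S',(215,180,260,235)),('L',(330,10,440,110))):
    s=cv2.resize(g[b[1]:b[3],b[0]:b[2]],None,fx=4,fy=4,interpolation=cv2.INTER_CUBIC); s=cv2.GaussianBlur(s,(9,9),2)
    h=cv2.HoughCircles(s,cv2.HOUGH_GRADIENT,1.5,200,param1=60,param2=15,minRadius=36,maxRadius=160)
    if h is None: print(n);continue
    c=h[0,0]/4; u=c[:2]+b[:2]; P=ray(f,[u,u+[c[2],0],u-[c[2],0]],.04)*1000
    print(n,u,c[2],P[0,:2].round(1),'dia',np.linalg.norm(P[1]-P[2]).round(1))
for f in('w10.png',): print(ray(f,[(236,157)],.04)*1000)
print(proj(f,[[.443,-.125,.055],[.443,-.125,.037]]))
E
```

```text
M [237.8125 158.1875] 18.9 [ 446.  -123.7] dia 39.2
S [236.5625 215.0625] 12.6 [ 511.6 -123.5] dia 28.4
L [405.1875  49.9375] 25.6875 [339.   21.1] dia 44.5
[[ 444.88818509 -125.64950653   40.        ]]
[[234.98927122 159.05533228]
 [236.98800667 154.53610293]]
```

The middle knob's head is 39 mm across at (445.5,-124), against 28 and 44.5 or more for the others, so the choice holds. Descending.

Request:
apply_moves:
  commands:
    - [-0.006,-0.012,-0.03,0,0]
    - [-0.006,-0.01,-0.03,0,0]
    - [-0.001,-0.003,-0.025,0,0]
    - [0,0,-0.01,0,0]
    - [-0.0005,0,0,0,0]

```text
clock: 26.4
tcp_pos: [0.4458, -0.1154, 0.0879]
tcp_rot: [[-0.062, 0.102, -0.993], [0.997, -0.04, -0.066], [-0.047, -0.994, -0.099]]
force: [0.6, 0.6, -0.5]
finger_gap: 0.088
```

Request:
apply_moves:
  commands:
    - [-0.001,-0.005,-0.025,0,0]
    - [-0.001,-0.003,-0.018,0,0]
    - [-0.001,0,-0.006,0,0]
    - [-0.0007,0,-0.001,0,0]

```text
clock: 26.73
tcp_pos: [0.4444, -0.1186, 0.0386]
tcp_rot: [[-0.07, 0.105, -0.992], [0.996, -0.039, -0.075], [-0.047, -0.994, -0.102]]
force: [-0.8, -0.0, 0.0]
finger_gap: 0.0879
```

Request:
apply_moves:
  commands:
    - [0,-0.005,-0.006,0,120]
    - [-0.0002,0,-0.002,0,255]
    - [-0.0006,0,-0.0008,0,255]
    - [-0.0006,0,-0.0008,0,255]
    - [-0.0006,0,-0.0008,0,255]
    - [-0.0006,0,-0.0008,0,255]
    - [-0.0006,0,-0.0008,0,255]
    - [-0.0006,0,-0.0008,0,255]
  force: 20

```text
clock: 27.4
tcp_pos: [0.4454, -0.1236, 0.0305]
tcp_rot: [[-0.073, 0.114, -0.991], [0.996, -0.042, -0.078], [-0.05, -0.993, -0.111]]
force: [0.1, -0.6, 4.0]
finger_gap: 0.038
```

Request:
apply_moves:
  commands:
    - [-0.0006,0,-0.0005,0,255]
    - [0,0,0.015,0,255]
    - [0,0,0.03,0,255]
    - [0,0,0.035,0,255]
    - [0.007,0.025,0.005,0,255]
    - [0.0095,0.038,0,0,255]
    - [0.0095,0.038,0,0,255]
    - [0.0095,0.038,0,0,255]
    - [0.0095,0.038,0,0,255]
    - [0.0095,0.038,0,0,255]
    - [0.0095,0.038,0,0,255]
    - [0.0095,0.038,0,0,255]

```text
clock: 28.4
tcp_pos: [0.5161, 0.1734, 0.1194]
tcp_rot: [[-0.057, 0.115, -0.992], [0.997, -0.043, -0.062], [-0.05, -0.992, -0.113]]
force: [0.5, -1.0, -0.0]
finger_gap: 0.0382
```

Request:
apply_moves:
  commands:
    - [0.0095,0.038,0,0,255]
    - [0.0095,0.038,0,0,255]
    - [0.0095,0.03,0,0,255]
    - [0,0,0,0,255]
    - [-0.0005,0,-0.0005,0,255]

```text
clock: 28.82
tcp_pos: [0.5446, 0.2933, 0.1175]
tcp_rot: [[-0.065, 0.116, -0.991], [0.997, -0.04, -0.07], [-0.048, -0.992, -0.113]]
force: [0.3, -0.5, -0.4]
finger_gap: 0.0385
```

Request:
apply_moves:
  commands:
    - [0.006,0.015,-0.02,0,255]
    - [0.004,0.012,-0.02,0,255]
    - [-0.0005,0,-0.01,0,255]
    - [-0.0006,0,-0.001,0,255]

```text
clock: 29.15
tcp_pos: [0.553, 0.3181, 0.065]
tcp_rot: [[-0.064, 0.116, -0.991], [0.997, -0.042, -0.07], [-0.049, -0.992, -0.113]]
force: [-0.7, -1.3, -0.8]
finger_gap: 0.0377
```

Request:
apply_moves:
  commands:
    - [0.001,0.003,-0.014,0,255]
    - [0,0.001,-0.01,0,255]
    - [-0.0006,0,-0.002,0,255]

```text
clock: 29.4
tcp_pos: [0.5527, 0.3187, 0.0374]
tcp_rot: [[-0.062, 0.115, -0.991], [0.997, -0.043, -0.067], [-0.051, -0.992, -0.112]]
force: [0.5, 0.4, 0.1]
finger_gap: 0.0382
```

Request:
apply_moves:
  commands:
    - [-0.0006,0.001,-0.003,0,255]
    - [-0.0006,0,-0.002,0,255]

```text
clock: 29.57
tcp_pos: [0.5531, 0.3187, 0.0354]
tcp_rot: [[-0.061, 0.117, -0.991], [0.997, -0.044, -0.066], [-0.051, -0.992, -0.114]]
force: [-6.2, -0.1, 14.8]
finger_gap: 0.0378
```

Contact at the expected height. Releasing and retreating.

Request:
apply_moves:
  commands:
    - [-0.0004,0,0.0005,0,70]
    - [-0.0006,0,0,0,70]
    - [-0.0006,0,0,0,70]
    - [-0.0006,0,0,0,70]
    - [-0.0006,0,0,0,70]

```text
clock: 29.98
tcp_pos: [0.552, 0.3185, 0.0393]
tcp_rot: [[-0.059, 0.122, -0.991], [0.997, -0.042, -0.064], [-0.049, -0.992, -0.119]]
force: [-0.6, -0.5, -0.0]
finger_gap: 0.0637
```

Request:
apply_moves:
  commands:
    - [0,0,0.02,0,70]
    - [0,0,0.035,0,70]
    - [0,0,0.04,0,70]
    - [0,0,0.04,0,70]
    - [0,-0.03,0.02,0,0]
    - [0,-0.038,0,0,0]
    - [0,-0.038,0,0,0]
    - [0,-0.038,0,0,0]
    - [0,-0.038,0,0,0]
    - [0,-0.038,0,0,0]
    - [0,-0.038,0,0,0]
    - [0,0,0,0,0]

```text
clock: 30.98
tcp_pos: [0.547, 0.0513, 0.2001]
tcp_rot: [[-0.068, 0.124, -0.99], [0.996, -0.044, -0.074], [-0.053, -0.991, -0.12]]
force: [-0.3, 0.2, -0.7]
finger_gap: 0.088
```

```bash
python3 - <<'E'
from h import *
t=snap('top','t11.png');u=snap('scene','s11.png');s=manip.read_state();print(s['clock'],s['tcp_pos'],s['force'])
cv2.imwrite('pics/v11.png',np.hstack([cv2.resize(u[120:335,70:450],(640,362))]))
o=np.zeros((600,800,3),np.uint8); o[:430,:]=cv2.resize(u[120:325,70:450],(800,430),interpolation=cv2.INTER_CUBIC); o[430:,:390]=cv2.resize(t[135:260,85:165],(390,609))[220:390]; cv2.imwrite('pics/v11.png',o)
a=cv2.imread('pics/t0.png')
def tin(im):
    h=cv2.HoughCircles(cv2.GaussianBlur(cv2.resize(cv2.cvtColor(im[110:150,180:220],cv2.COLOR_BGR2GRAY),None,fx=4,fy=4),(9,9),2),cv2.HOUGH_GRADIENT,1.5,200,param1=60,param2=15,minRadius=36,maxRadius=70); return h
print(tin(a),tin(t))
E
```

```text
31.0833 [0.54726636 0.05534785 0.20004854] [ 0.13547988 -0.01009162 -0.40219509]
[[[69.75 75.75 45.6 ]]] None
```

View pics/v11.png

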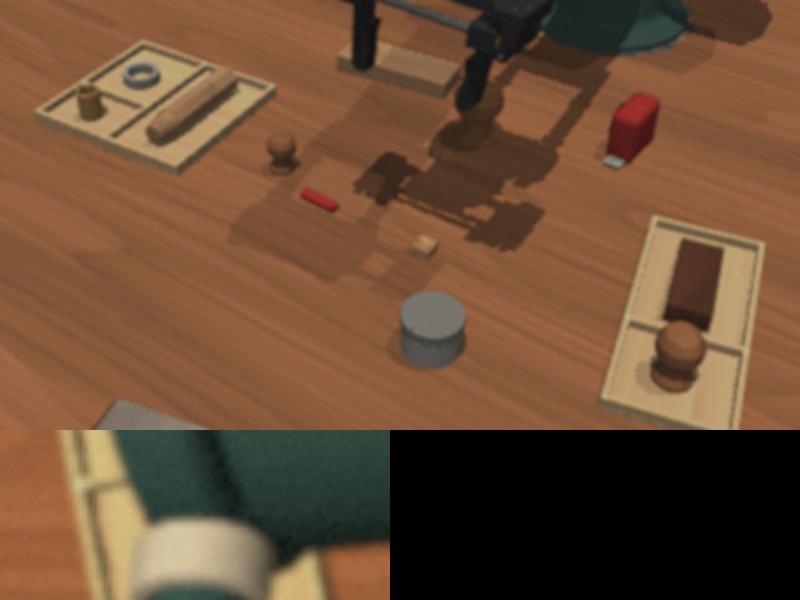

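All five parts are in their bays, with the knob standing in the shorter bay at (675,365). Two last numeric checks: tin unmoved, and knob foot inside its bay.

```bash
python3 - <<'E'
from h import *
a=cv2.imread('pics/s0.png',0).astype(np.float32);b=cv2.imread('pics/s11.png',0).astype(np.float32)
r=np.s_[252:300,250:300];print('tin shift',cv2.phaseCorrelate(a[r],b[r]))
c=np.array([484,304.2]);t=np.radians(13.4);R=np.array([[np.cos(t),-np.sin(t)],[np.sin(t),np.cos(t)]])
p=ray('s11.png',[(390.6,304)],.008)[0,:2]*1000;print('knob',p,'tray frame',(p-c)@R)
print(manip.job_done())
E
```

```text
tin shift ((0.10760682838366264, 0.09330001407382937), 1.0385382521152495)
knob [565.14926977 327.67511338] tray frame [84.38036047  4.02985089]
the job is handed in; nothing more can be done
None
```

Both kits are made up and the job is handed in at about 31 s, with the parts placed in the order asked.

- **Chisel kit (square tray):** the handle is in the long bay, the hoop flat in the wider small bay, and the ferrule upright in the narrower one.
- **Plane kit (long tray):** the wedge is flat in the longer bay, turned slightly within it. The middle-sized knob (head measured 39 mm against 40 given) stands in the shorter bay.

**Last checks:** the final scene picture shows all five parts in their bays, with the hoop, ferrule and knob upright and the gripper well clear. The tin moved about 0.1 px between the first and last scene pictures, so it stayed put. The highest force I read was about 15 N, as the ferrule and knob touched down.

**What failed or disagreed:**
- **Tin check from the top camera:** it found no circle in the last picture because the arm was in the way, so I relied on the scene camera.
- **Knob position:** the rough pixel estimate puts it at (84, 4) mm in the tray's frame, about 12 mm from the bay centre (72.5, 0). The gripper's release position suggests it is nearer the centre; both are inside the bay.
- **Tool tilt:** the tool drifted to about 7.5° off vertical by the end, because each move starts from the measured pose.
- **Ferrule grasp:** that drift made me regrip the ferrule once before lifting it.

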